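# Fetch the spare filter plate from under the film station's flap

## Task

Lift the film roll straight up off its spindle, stand it upright in the shallow steel tray without dropping it, and let it go. Then swing the station's flap right back so that it stays open by itself, take hold of the filter plate hidden below, draw it up out of its slot, and hold it upright and still over the middle of the light panel, about 10 cm above it. Leave the bottle, the mortar and the sample cup where they are, and finish while still holding the plate up in the gripper.

Things in the scene. Friction and masses are not known exactly. Their poses are not given: they have to be found in the camera images.
- station: Film station: white box fixed to the counter, 200 (x) x 190 (y) x 85 mm high, turned up to 0.3 rad. Origin at counter level; box spans x -125 to +75, y -95 to +95; +x points away from the robot. Front strip x -125 to -70 is a ledge with the spindle; the flap covers the rest. Under the flap is a well, x -40 to +60, y -85 to +45, floor 10 mm above the counter, open above once the flap is back.
- spindle_tip (a point): Rounded tip of the fixed upright steel spindle on the station's ledge (station x -90, y +60): 19 mm thick, tip 165 mm above the counter. It stands on a black collar, 36 mm diameter, whose top (where the roll rests) is 93.5 mm above the counter.
- roll: Film roll: rigid white wound cylinder on a cardboard core, 60 mm outside diameter, 24 mm bore, 64 mm tall, 80 to 170 g. Origin at the centre of its underside, z along its axis (up). Starts on the spindle, resting on the collar; the spindle's tip sticks out 8 mm above it. It overhangs the flap's front edge by about 10 mm, so the flap cannot open while it is there.
- flap (a joint): Opening angle of the grey cover flap in rad: 0 shut, 1.57 upright, 1.85 fully back on its stop. Hinged along its far edge, it swings up and away from the robot; light (160 g), almost no friction. Let go before about 1.5 it falls shut; beyond that it falls back onto the stop.
- flap_fin (a point): Grip point in the flap's black grip fin: a block 12 mm thick (station y), 32 mm long (station x), 38 mm tall above the flap (top 129.5 mm above the counter when shut). The point is mid-fin, 27 mm above the flap's upper face, 11 mm below the fin's top. Its axes turn with the flap and match the station's when shut. The flap is 135 mm from hinge to front edge, 170 mm wide, 6 mm thick.
- flap_hinge (a point): Point on the flap's hinge line, in the fin's plane: station x +65, y -20, 85.5 mm above the counter. The hinge line runs along the station's y. The fin's grip point is 110 mm in front of it and 33 mm above it when shut, and turns about it, up and over to the far side.
- plate: Spare filter plate under the flap: rigid upright aluminium frame with a copper sheet, 76 (x) x 8 (y) x 46 mm tall, 75 to 110 g, with a black tab on top, 32 (x) x 10 (y) x 24 mm tall. Origin at the middle of its lower edge, z up. Starts on edge on the well's floor at station x +10, y -20, axes as the station's, its ends in slotted guides 42 mm tall (11 mm slots); it draws straight up.
- plate_tab (a point): Grip point in the middle of the plate's tab, 60 mm above its lower edge and 10 mm below its top (70 mm above the counter at the start).
- tray: Shallow square steel tray fixed to the counter, 150 x 150 mm outside, 4 mm walls and floor, rim 16 mm high. Origin at the centre of its underside. It lies to the left or the right of the station.
- panel: The light panel: a flat grey block with a white top, 170 mm (x) by 130 mm (y), 21 mm high, fixed to the counter on the other side of the station from the tray. Origin at the centre of its underside.
- bottle: Bystander: white bottle, 56 mm diameter, 130 mm tall, origin at the centre of its underside.
- mortar: Bystander: white ceramic bowl, 80 mm across, 50 mm tall, origin at the centre of its underside.
- cup: Bystander: small sample cup, 36 mm diameter, 32 mm tall, on the robot's left, beyond the tray or panel; origin at the centre of its underside.
There are look-alikes about, which are no part of the job. Leave any brown or pink look-alike of the panel alone.

How it is judged:
On the way, in this order (a step that is already met when the one before it is completed fails the run):
1. the film roll stands upright in the tray, let go (x of roll in the frame of tray between -0.045 and 0.045 m and y of roll in the frame of tray between -0.045 and 0.045 m and z of roll in the frame of tray below 0.012 m and angle between roll's own z axis and vertical below 0.12 rad and contact force between the fingers and roll below 0.1 N and linear speed of roll below 0.03 m/s), for 0.2 s.
2. the flap is swung right back (value of joint flap above 1.5 rad), for 0.2 s.
3. the filter plate is drawn up out of the station in the gripper (height (world z) of plate above 0.09 m and contact force between the fingers and plate above 0.5 N), for 0.2 s.
At the end, for the whole second after the job is handed in: Roll upright in the tray, within 45 mm of its centre along each side, let go; flap open past 1.5 rad by itself; plate held still and upright (0.25 rad), within 45 mm of the panel's centre, lower edge 50 to 160 mm above it; bystanders moved under 30 mm (x of roll in the frame of tray between -0.045 and 0.045 m and y of roll in the frame of tray between -0.045 and 0.045 m and z of roll in the frame of tray below 0.012 m and angle between roll's own z axis and vertical below 0.12 rad and contact force between the fingers and roll below 0.1 N and value of joint flap above 1.5 rad and contact force between the fingers and flap below 0.1 N and horizontal distance between plate and panel below 0.045 m and height (world z) of plate between 0.071 and 0.181 m and angle between plate's own z axis and vertical below 0.25 rad and linear speed of plate below 0.03 m/s and contact force between the fingers and plate above 0.5 N and distance of each of bottle, mortar, cup from where it was at the start of the episode below 0.03 m); the arm keeps its last pose, push and grip.
It fails at once if a bystander is knocked or moved (distance of any of bottle, mortar, cup from where it was at the start of the episode above 0.03 m).
It fails at once if the roll is dropped (contact force between the fingers and roll below 0.1 N and linear speed of roll above 0.7 m/s).
It also fails if it takes over 72 s, if anything falls off the work surface, if the arm or the gripper's body presses on something with over 40 N, if the wrist force passes 120 N, or if a joint passes its speed limit or range.

## Robot

A 6-joint arm with a two-finger parallel gripper is mounted at the origin on the work surface. World frame = base frame: x ahead of the robot, y to its left, z up, the work surface at z = 0. Lengths are in m, angles in rad, forces in N, time in s.
With the tool pointing down it reaches from about 0.35 to 0.925 m from the base axis. Payload 6.4 kg.
Tool frame: the origin (TCP) lies between the finger pads; the fingertips stand 19 mm ahead of it and the grasp point (between the pads) is the TCP; z points along the fingers, y is the line along which they close (so a half turn about z gives the same grasp; the last joint's range is limited). The gripper opens to 85 mm and grips with 20 to 120 N. Pads are 22 mm wide; open, the fingers measure 114 mm over their backs; the gripper's body (76 mm by 85 mm) begins 54 mm behind the grasp point. The pads swing forward as they close: fully open they stand 13 mm farther back than shut.
Start: joints at [-1.327, 0.245, 1.558, -0, 1.339, -0.174], TCP at [0.264, -0.594, 0.23] pointing down, gripper open.
Joint ranges: [-3.13, 3.13], [-1.02, 2.26], [0.13, 2.54], [-0.95, 4.09], [0.21, 2.88], [-2.74, 2.74]. Speed limits (rad/s): [2.57, 2.57, 3.14, 3.14, 3.14, 3.14].

## Interface

Orientations are given as a 3x3 rotation matrix whose columns are the frame's x, y, z axes.
In Python, from station import robot gives the robot as it stands.
- The arm moves only by the tool step_arm, never from a script. Its argument "plan" is a list of rows, each an object with "offset": the shift along the tool's x, y, z in mm, a list of three; "spin": the turn about the tool's z in degrees; "gripper": the gripper command: -1 is fully open, 1 is shut, values between are in proportion. A call has 1 to 5 rows; each row is the pose to reach, as a shift and turn from the pose commanded when the call began, along the tool's axes at that moment; what a row does not reach only later rows make up. A row lasts 1/12 s, in which the tool goes at most 41.7 mm and 7.16 degrees, less where a joint would pass 70% of its speed; a pose out of reach is approached as far as the arm can. A call with a gripper value outside its range is refused whole. The fingers move at their own pace and stop on an object; "squeeze" is the grip in N (left out, the last holds). Time passes only in rows, so rows that repeat a pose let the fingers close. It gives the time, the measured TCP pose, the force, the opening and the grip force at its end, in the units of the state.
- robot.state(): the state, without advancing time (a new reading comes with each control period).
- robot.camera(name): name is "side" or "top"; returns (picture, depth): 384x512x3 uint8, red, green, blue; 384x512 float32, m along the optical axis (not along the pixel's ray), 0 where there is no reading.
- robot.camera_model(name): a dict with "vfov" (degrees; the focal length in pixels is half the picture's height over the tangent of half this angle, whatever the lens; pixels are square), "cx", "cy" (the principal point, pixels), "R" (3x3) and "t" (3): a world point X has camera coordinates R X + t. Camera axes: x right, y down, z forward; pixel columns grow to the right and rows downward; lengths in m; the calibration is good to about 2 mm. A picture is of the moment at which its call begins. camera_model takes no time and is no camera call.
- robot.finish_job(): hands the job in; it is judged then, once.
The state is a dict: "time": time; "joint_positions": joint angles; "dq": joint speeds; "joint_torque": joint torques, N m; "position": TCP position; "tool_rot": TCP orientation; "wrist_force": force on the tool from outside, world axes, zero at the start; "ft_torque": the same for the moment, N m; "opening": finger opening in m; "grip_force": force on a finger pad.
Only numpy, scipy, OpenCV 4.12 (cv2) and the standard library are available. Lean on these libraries where they do the work, as an engineer would, in place of code of your own. Each camera call takes 0.05 s, during which the arm holds its last target. There are 200 camera calls.

## Working session

There is one attempt and no reset: what is moved stays moved. The work goes in short steps, Python scripts to look and compute and a tool call to move; the robot and the scene stay as the last step left them, time stands still between calls to the robot, and variables do not carry over. Pictures are saved under pics/ and viewed, at most 10 in all, crops included, and the job is handed in when it is done.

Besides the shell and the picture viewer there is one more tool, called after "Call:" as name(argument=value, ...), one argument or row to a line, values as JSON. step_arm: Moves the arm, as the interface text tells. Its arguments: {"type":"object","properties":{"plan":{"type":"array","items":{"type":"object","properties":{"offset":{"type":"array","items":{"type":"number"}},"spin":{"type":"number"},"gripper":{"type":"number"}}}},"squeeze":{"type":"number"}},"required":["plan"]}

```bash
mkdir -p pics; ls; cat > h.py <<'E'
import numpy as np, cv2
from station import robot
def cam(n):
    m=robot.camera_model(n); f=192/np.tan(np.radians(m['vfov'])/2)
    return m,f,np.array(m['R']),np.array(m['t'])
def pts(n,d):
    m,f,R,t=cam(n); v,u=np.mgrid[0:384,0:512]
    P=np.stack([(u-m['cx'])/f*d,(v-m['cy'])/f*d,d],-1)
    return (P-t)@R
def proj(n,X):
    m,f,R,t=cam(n); c=np.asarray(X)@R.T+t
    return c[...,:2]/c[...,2:]*f+[m['cx'],m['cy']]
def ray(n,u,v,z):
    m,f,R,t=cam(n); d=R.T@np.array([(u-m['cx'])/f,(v-m['cy'])/f,1]); o=-R.T@t
    return o+d*(z-o[2])/d[2]
E
python3 - <<'E'
from h import *
for n in('top','side'):
    p,d=robot.camera(n); np.savez(f'{n}0.npz',p=p,d=d); cv2.imwrite(f'pics/{n}0.png',cv2.resize(p[...,::-1],(800,600)))
    print(n,robot.camera_model(n),(d>0).mean())
s=robot.state(); print(s)
E
```

```text
pics
top {'vfov': 50.45423239578038, 'cx': 249.93469012337272, 'cy': 186.98215371430587, 'R': array([[-0.02009185, -0.99976105, -0.00861115],
       [-0.98567499,  0.02124986, -0.16731185],
       [ 0.16745486,  0.00512619, -0.98586642]]), 't': array([-0.08451158,  0.51621398,  1.53279267])} 0.9961140950520834
side {'vfov': 52.95034699160451, 'cx': 248.44080634976117, 'cy': 184.61299570118956, 'R': array([[-9.98706185e-01, -5.08441196e-02, -9.11739021e-04],
       [-3.50738252e-02,  7.01698624e-01, -7.11610054e-01],
       [ 3.68209527e-02, -7.10657384e-01, -7.02574053e-01]]), 't': array([0.47238072, 0.16803759, 1.09033274])} 0.9959513346354166
{'time': 0.1, 'joint_positions': array([-1.32712218e+00,  2.45772580e-01,  1.55889513e+00,  8.35946715e-06,
        1.33873275e+00, -1.74124710e-01]), 'dq': array([-0.00082662, -0.00192481, -0.00128468, -0.00077129,  0.00041534,
       -0.0005413 ]), 'joint_torque': array([-7.03429887e-04, -4.30673182e+01, -3.27128720e+01, -1.82768395e-04,
        2.80278226e-03,  2.71226429e-05]), 'position': array([ 0.26360429, -0.59358775,  0.22907078]), 'tool_rot': array([[ 9.13985117e-01,  4.05747486e-01, -4.28274177e-04],
       [ 4.05747585e-01, -9.13983486e-01,  1.75636326e-03],
       [ 3.21204454e-04, -1.77906110e-03, -9.99998366e-01]]), 'wrist_force': array([ 0.96325353,  0.59927738, -0.14981918]), 'ft_torque': array([ 0.04514224, -0.01531392, -0.03012184]), 'grip_force': 0.0, 'opening': 0.08514147051995626}
```

View pics/top0.png

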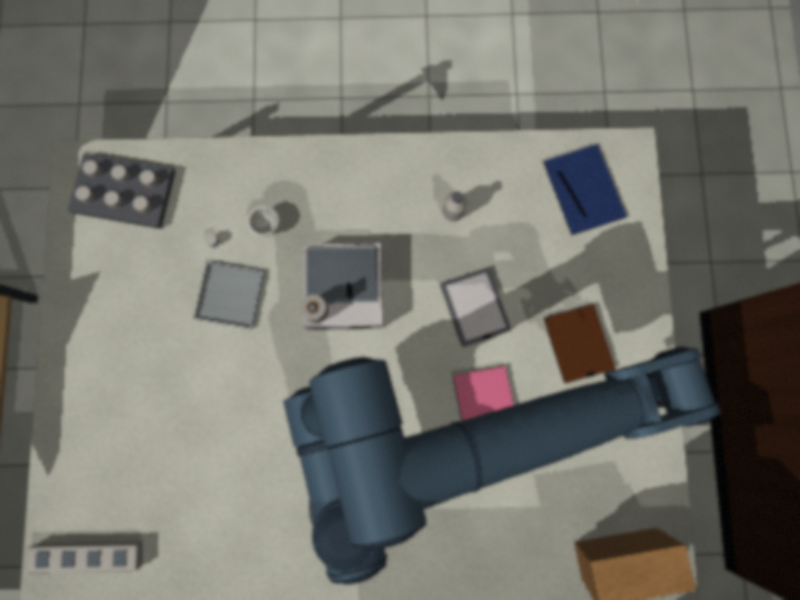

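View pics/side0.png

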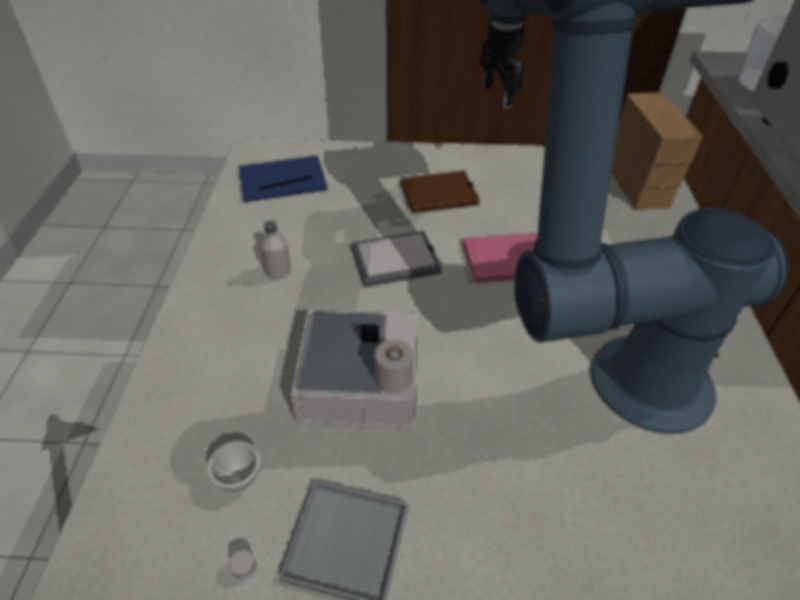

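Top view (800x600 px): roll on the spindle is at (316,307), station (343,287), fin (350,290), tray (232,293), and the light panel (477,306), white top part in shade. Bystanders are the mortar (263,218), cup (212,238) and bottle (454,205). Possible confusions:
- **Panel:** pink (485,392), brown (580,342) and blue (586,190) blocks. I choose the grey one with the white top at (477,306).
- **Roll:** bottle (454,205), cup (212,238) and the vial rack (120,190). I choose the one on the spindle at (316,307).
- **Tray:** the square grey one at (232,293).

```bash
cat >> h.py <<'E'
def rect(P,lo,hi,c,r,off=0):
    m=(P[...,2]>lo)&(P[...,2]<hi)&(np.abs(P[...,0]-c[0])<r)&(np.abs(P[...,1]-c[1])<r)
    q=P[m]; b=cv2.minAreaRect((q[:,:2]*1000).astype(np.float32)); return len(q),np.round(q.mean(0),4),[np.round(x,1) for x in b]
E
python3 - <<'E'
from h import *
Z={n:np.load(n+'0.npz') for n in('top','side')}
P={n:pts(n,Z[n]['d']) for n in Z}
def at(u,v): return P['top'][int(v*.64),int(u*.64)]
for nm,u,v in [('roll',316,307),('flap',330,265),('fin',350,290),('tray',232,293),('panel',477,306),('bottle',454,205),('mortar',263,218),('cup',212,238),('ledge',360,318),('counter',420,300)]:
    print(nm,np.round(at(u,v),3))
s=at(343,287);r=at(316,307)
for n in P:
    print(n,'station',rect(P[n],.075,.1,s,.16),'\n roll',rect(P[n],.148,.160,r,.05),'\n fin',rect(P[n],.118,.136,at(350,290),.06))
    print(' tray',rect(P[n],.010,.022,at(232,293),.115),'\n panel',rect(P[n],.014,.028,at(477,306),.12))
    print(' tip',rect(P[n],.161,.17,r,.03))
p=Z['side']['p'];c=p[190:280,170:290]
c2=Z['top']['p'][150:220,270:340]
o=np.hstack([cv2.resize(c,(480,360)),cv2.resize(c2,(320,360))]);cv2.imwrite('pics/crop.png',o[...,::-1])
E
```

```text
roll [0.466 0.076 0.159]
flap [0.578 0.05  0.091]
fin [ 0.509 -0.001  0.127]
tray [0.53  0.31  0.003]
panel [ 0.482 -0.31   0.02 ]
bottle [ 0.716 -0.252  0.105]
mortar [0.723 0.231 0.013]
cup [0.666 0.357 0.034]
ledge [ 0.448 -0.02   0.086]
counter [ 0.499 -0.166  0.006]
top station (2329, array([0.535 , 0.0184, 0.0906]), [array([531.7,  25. ]), array([201.3, 190.2]), np.float64(0.1)]) 
 roll (135, array([0.4665, 0.0834, 0.1569]), [array([466.4,  83.5]), array([56.7, 58. ]), np.float64(84.9)]) 
 fin (37, array([0.5063, 0.0101, 0.1293]), [array([487.4,  27.7]), array([26.7, 93. ]), np.float64(44.2)])
 tray (360, array([0.524 , 0.3185, 0.0138]), [array([533.8, 310.4]), array([204.3, 218.1]), np.float64(2.6)]) 
 panel (1304, array([ 0.4796, -0.3034,  0.0223]), [array([ 474.5, -306.4]), array([183.5, 131.2]), np.float64(17.1)])
 tip (58, array([0.4668, 0.0823, 0.1633]), [array([467. ,  80.8]), array([54.5, 46.4]), np.float64(0.5)])
side station (3479, array([0.5371, 0.0383, 0.0895]), [array([525.4,  25.5]), array([195.2, 200.7]), np.float64(89.9)]) 
 roll (374, array([0.4602, 0.0905, 0.1567]), [array([460.3,  87.4]), array([58.9, 59.2]), np.float64(17.5)]) 
 fin (72, array([0.5047, 0.0084, 0.1263]), [array([504.1,   6.4]), array([29.2, 14.3]), np.float64(3.2)])
 tray (577, array([0.5237, 0.3173, 0.0153]), [array([537. , 314.3]), array([153.4, 188.5]), np.float64(78.7)]) 
 panel (1319, array([ 0.4733, -0.2961,  0.0209]), [array([ 473.7, -302.8]), array([169.6, 136.7]), np.float64(17.2)])
 tip (29, array([0.4612, 0.0878, 0.1633]), [array([465.9,  85.6]), array([11.8, 37.3]), np.float64(63.8)])
```

View pics/crop.png

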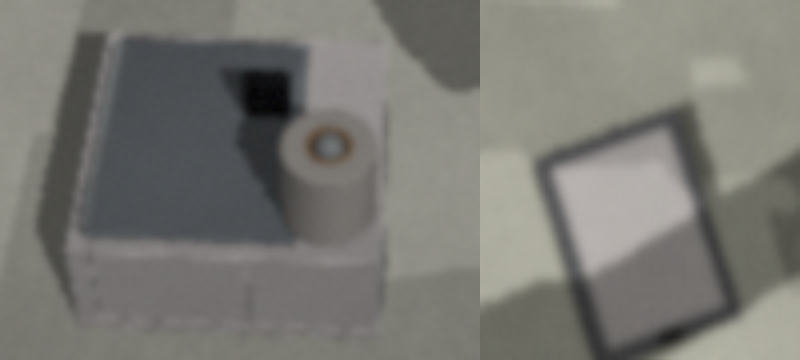

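The crops show the white roll with its cardboard core and the spindle tip in it, and the grey-rimmed white panel, so both choices hold. The fits match the sizes given:
- **Station:** 201x190 mm, yaw about 0, origin about (0.554, 0.025).
- **Roll and spindle:** (0.464, 0.085).
- **Tray:** about (0.53, 0.314).
- **Panel:** (0.474, -0.304).

Now I'll start moving.

Call:
step_arm(
  plan=[
    {"offset":[27,-32,-4],"spin":6,"gripper":-1},
    {"offset":[54,-64,-8],"spin":12,"gripper":-1},
    {"offset":[81,-95,-12],"spin":18,"gripper":-1},
    {"offset":[108,-126,-16],"spin":24,"gripper":-1},
    {"offset":[135,-158,-20],"spin":24,"gripper":-1},
  ],
)

```text
time: 0.52
position: [0.3229, -0.3932, 0.2495]
tool_rot: [[1.0, -0.005, -0.0], [-0.005, -1.0, 0.001], [-0.0, -0.001, -1.0]]
wrist_force: [1.0, -0.3, 0.5]
opening: 0.0854
grip_force: 0.0
```

Call:
step_arm(
  plan=[
    {"offset":[12,-39,0],"spin":0,"gripper":-1},
    {"offset":[24,-78,0],"spin":0,"gripper":-1},
    {"offset":[35,-118,0],"spin":0,"gripper":-1},
    {"offset":[47,-157,0],"spin":0,"gripper":-1},
    {"offset":[58,-196,0],"spin":0,"gripper":-1},
  ],
)

```text
time: 0.93
position: [0.381, -0.1974, 0.2498]
tool_rot: [[1.0, -0.002, 0.0], [-0.002, -1.0, 0.0], [0.0, -0.0, -1.0]]
wrist_force: [1.2, 0.3, -0.2]
opening: 0.0852
grip_force: 0.0
```

Call:
step_arm(
  plan=[
    {"offset":[12,-39,0],"spin":0,"gripper":-1},
    {"offset":[24,-78,0],"spin":0,"gripper":-1},
    {"offset":[35,-118,0],"spin":0,"gripper":-1},
    {"offset":[47,-157,0],"spin":0,"gripper":-1},
    {"offset":[58,-196,0],"spin":0,"gripper":-1},
  ],
)

```text
time: 1.35
position: [0.4392, -0.0013, 0.2499]
tool_rot: [[1.0, -0.001, 0.0], [-0.001, -1.0, -0.0], [0.0, 0.0, -1.0]]
wrist_force: [0.5, -1.4, 0.2]
opening: 0.0855
grip_force: 0.0
```

Call:
step_arm(
  plan=[
    {"offset":[12,-40,0],"spin":0,"gripper":-1},
    {"offset":[24,-80,0],"spin":0,"gripper":-1},
    {"offset":[24,-80,0],"spin":0,"gripper":-1},
  ],
)

```text
time: 1.6
position: [0.4636, 0.0823, 0.2498]
tool_rot: [[1.0, 0.007, -0.0], [0.007, -1.0, 0.002], [-0.0, -0.002, -1.0]]
wrist_force: [0.6, 0.6, -0.1]
opening: 0.0853
grip_force: 0.0
```

Call:
step_arm(
  plan=[
    {"offset":[0,-2,30],"spin":0,"gripper":-1},
    {"offset":[0,-2,60],"spin":0,"gripper":-1},
    {"offset":[0,-2,90],"spin":0,"gripper":-1},
    {"offset":[0,-2,110],"spin":0,"gripper":-1},
    {"offset":[0,-2,120],"spin":0,"gripper":-1},
  ],
)

```text
time: 2.02
position: [0.4609, 0.0785, 0.1265]
tool_rot: [[1.0, -0.001, -0.006], [-0.001, -1.0, 0.0], [-0.006, -0.0, -1.0]]
wrist_force: [-1.1, 0.0, -0.2]
opening: 0.0855
grip_force: 0.0
```

Call:
step_arm(
  plan=[
    {"offset":[0,0,0],"spin":0,"gripper":0.2},
    {"offset":[0,0,0],"spin":0,"gripper":0.3},
    {"offset":[0,0,0],"spin":0,"gripper":0.4},
    {"offset":[0,0,0],"spin":0,"gripper":0.4},
    {"offset":[0,0,0],"spin":0,"gripper":0.4},
  ],
  squeeze=30,
)

```text
time: 2.43
position: [0.4637, 0.0824, 0.1312]
tool_rot: [[1.0, -0.003, 0.002], [-0.003, -1.0, 0.01], [0.002, -0.01, -1.0]]
wrist_force: [-0.3, 18.6, -4.2]
opening: 0.0598
grip_force: 34.0
```

Call:
step_arm(
  plan=[
    {"offset":[0,-2,0],"spin":0,"gripper":0.4},
    {"offset":[0,-2,0],"spin":0,"gripper":0.4},
  ],
)

```text
time: 2.6
position: [0.4638, 0.0825, 0.1313]
tool_rot: [[1.0, -0.001, 0.002], [-0.001, -1.0, 0.004], [0.002, -0.004, -1.0]]
wrist_force: [0.2, 8.6, -2.1]
opening: 0.0596
grip_force: 33.9
```

Call:
step_arm(
  plan=[
    {"offset":[0,-2,0],"spin":0,"gripper":0.4},
    {"offset":[0,-2,0],"spin":0,"gripper":0.4},
  ],
)

```text
time: 2.77
position: [0.4644, 0.0829, 0.1316]
tool_rot: [[1.0, -0.001, 0.003], [-0.001, -1.0, 0.0], [0.003, -0.0, -1.0]]
wrist_force: [-1.3, 2.6, 0.3]
opening: 0.0596
grip_force: 34.1
```

Call:
step_arm(
  plan=[
    {"offset":[0,0,-15],"spin":0,"gripper":0.4},
    {"offset":[0,0,-30],"spin":0,"gripper":0.4},
    {"offset":[0,0,-50],"spin":0,"gripper":0.4},
    {"offset":[0,0,-75],"spin":0,"gripper":0.4},
    {"offset":[0,0,-95],"spin":0,"gripper":0.4},
  ],
)

```text
time: 3.18
position: [0.4642, 0.0821, 0.2279]
tool_rot: [[1.0, -0.001, 0.003], [-0.001, -1.0, -0.001], [0.003, 0.001, -1.0]]
wrist_force: [0.1, 0.5, -1.1]
opening: 0.06
grip_force: 34.0
```

Call:
step_arm(
  plan=[
    {"offset":[10,-35,0],"spin":0,"gripper":0.4},
    {"offset":[20,-72,0],"spin":0,"gripper":0.4},
    {"offset":[31,-110,0],"spin":0,"gripper":0.4},
    {"offset":[42,-148,0],"spin":0,"gripper":0.4},
    {"offset":[53,-184,0],"spin":0,"gripper":0.4},
  ],
)

```text
time: 3.6
position: [0.5177, 0.2682, 0.2266]
tool_rot: [[1.0, -0.001, 0.003], [-0.001, -1.0, 0.0], [0.003, -0.0, -1.0]]
wrist_force: [0.3, -0.3, -0.7]
opening: 0.0596
grip_force: 34.1
```

Call:
step_arm(
  plan=[
    {"offset":[10,-34,10],"spin":0,"gripper":0.4},
    {"offset":[13,-48,40],"spin":0,"gripper":0.4},
    {"offset":[13,-48,75],"spin":0,"gripper":0.4},
    {"offset":[13,-48,110],"spin":0,"gripper":0.4},
    {"offset":[13,-48,130],"spin":0,"gripper":0.4},
  ],
)

```text
time: 4.02
position: [0.5285, 0.3139, 0.0919]
tool_rot: [[1.0, -0.0, -0.003], [-0.0, -1.0, -0.002], [-0.003, 0.002, -1.0]]
wrist_force: [-1.3, -0.3, -1.8]
opening: 0.0599
grip_force: 34.0
```

```bash
python3 - <<'E'
from h import *
s=robot.state();print(s['position'],s['wrist_force'])
for n in('side','top'):
    p,d=robot.camera(n);P=pts(n,d)
    q=P[(P[...,2]>.0)&(P[...,2]<.25)&(abs(P[...,0]-.53)<.13)&(abs(P[...,1]-.314)<.13)]
    print(n,len(q),rect(P,.010,.022,(.53,.314),.10))
    if n=='side':cv2.imwrite('pics/tray.png',cv2.resize(p[270:384,150:290],(700,570))[...,::-1])
E
```

```text
[0.52845024 0.31391411 0.09189205] [-1.27077295 -0.26453526 -1.75340868]
side 7566 (494, array([0.5194, 0.3298, 0.0153]), [array([518.1, 318.1]), array([151.2, 150. ]), np.float64(78.7)])
top 1835 (154, array([0.519 , 0.2705, 0.0145]), [array([516.8, 282.9]), array([114. , 169.6]), np.float64(85.7)])
```

View pics/tray.png

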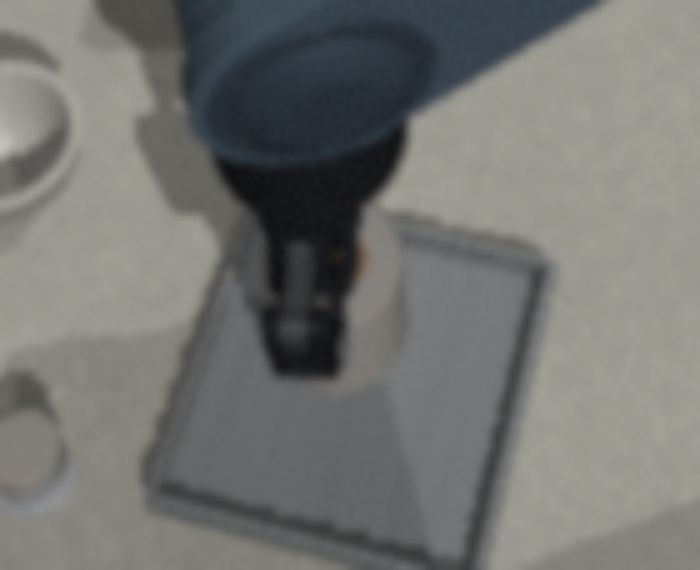

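The roll sits upright in the gripper above the tray (roll at about (360,320) in the crop). The clean 151x150 mm fit puts the tray centre at (0.518, 0.318), so I'll shift by (-10, +4) mm and lower.

Call:
step_arm(
  plan=[
    {"offset":[-6,-3,15],"spin":0,"gripper":0.4},
    {"offset":[-10,-4,30],"spin":0,"gripper":0.4},
    {"offset":[-10,-4,40],"spin":0,"gripper":0.4},
    {"offset":[-10,-4,46],"spin":0,"gripper":0.4},
    {"offset":[-10,-4,46],"spin":0,"gripper":0.4},
  ],
)

```text
time: 4.53
position: [0.5201, 0.3182, 0.0493]
tool_rot: [[1.0, -0.001, 0.0], [-0.001, -1.0, -0.0], [0.0, 0.0, -1.0]]
wrist_force: [-0.5, 0.5, -0.9]
opening: 0.0595
grip_force: 34.0
```

Call:
step_arm(
  plan=[
    {"offset":[0,0,2],"spin":0,"gripper":0.4},
    {"offset":[0,0,2],"spin":0,"gripper":0.4},
  ],
)

```text
time: 4.7
position: [0.5206, 0.3186, 0.0481]
tool_rot: [[1.0, -0.001, 0.002], [-0.001, -1.0, 0.001], [0.002, -0.001, -1.0]]
wrist_force: [-0.3, 0.4, -1.4]
opening: 0.0594
grip_force: 34.0
```

Call:
step_arm(
  plan=[
    {"offset":[0,0,2],"spin":0,"gripper":0.4},
    {"offset":[0,0,4],"spin":0,"gripper":0.4},
    {"offset":[0,0,4],"spin":0,"gripper":0.4},
  ],
)

```text
time: 4.95
position: [0.5196, 0.3184, 0.043]
tool_rot: [[1.0, -0.001, -0.0], [-0.001, -1.0, -0.0], [-0.0, 0.0, -1.0]]
wrist_force: [0.6, -0.0, 0.3]
opening: 0.0595
grip_force: 34.0
```

Call:
step_arm(
  plan=[
    {"offset":[0,0,1],"spin":0,"gripper":0.4},
    {"offset":[0,0,2],"spin":0,"gripper":0.4},
    {"offset":[0,0,2],"spin":0,"gripper":0.4},
  ],
)

```text
time: 5.2
position: [0.5197, 0.3184, 0.0409]
tool_rot: [[1.0, -0.001, -0.0], [-0.001, -1.0, -0.0], [-0.0, 0.0, -1.0]]
wrist_force: [0.1, -0.4, -1.4]
opening: 0.0595
grip_force: 34.1
```

Call:
step_arm(
  plan=[
    {"offset":[0,0,1],"spin":0,"gripper":0.4},
    {"offset":[0,0,1],"spin":0,"gripper":0.4},
  ],
)

```text
time: 5.37
position: [0.5199, 0.3185, 0.0409]
tool_rot: [[1.0, -0.001, 0.0], [-0.001, -1.0, -0.0], [0.0, 0.0, -1.0]]
wrist_force: [-1.9, -1.2, 4.7]
opening: 0.0596
grip_force: 34.4
```

Call:
step_arm(
  plan=[
    {"offset":[0,0,1],"spin":0,"gripper":0.4},
    {"offset":[0,0,1],"spin":0,"gripper":0.4},
  ],
)

```text
time: 5.53
position: [0.5201, 0.3185, 0.0408]
tool_rot: [[1.0, -0.001, -0.0], [-0.001, -1.0, -0.0], [-0.0, 0.0, -1.0]]
wrist_force: [-5.4, -3.1, 11.2]
opening: 0.06
grip_force: 34.9
```

In contact. I'll ease off 1 mm, open gently, and rise.

Call:
step_arm(
  plan=[
    {"offset":[0,0,-1],"spin":0,"gripper":-0.42},
    {"offset":[0,0,-1],"spin":0,"gripper":-0.5},
    {"offset":[0,0,-1],"spin":0,"gripper":-0.7},
    {"offset":[0,0,-1],"spin":0,"gripper":-1},
    {"offset":[0,0,-1],"spin":0,"gripper":-1},
  ],
)

```text
time: 5.95
position: [0.5196, 0.3184, 0.0398]
tool_rot: [[1.0, -0.001, -0.0], [-0.001, -1.0, -0.0], [-0.0, 0.0, -1.0]]
wrist_force: [-0.1, -0.0, 0.3]
opening: 0.0855
grip_force: 0.0
```

Call:
step_arm(
  plan=[
    {"offset":[0,0,0],"spin":0,"gripper":-1},
    {"offset":[0,0,-10],"spin":0,"gripper":-1},
    {"offset":[0,0,-40],"spin":0,"gripper":-1},
    {"offset":[0,0,-80],"spin":0,"gripper":-1},
    {"offset":[0,0,-120],"spin":0,"gripper":-1},
  ],
)

```text
time: 6.37
position: [0.5188, 0.3181, 0.161]
tool_rot: [[1.0, -0.001, -0.002], [-0.001, -1.0, -0.001], [-0.002, 0.001, -1.0]]
wrist_force: [-0.7, -0.0, 0.5]
opening: 0.0854
grip_force: 0.0
```

Call:
step_arm(
  plan=[
    {"offset":[0,10,-40],"spin":0,"gripper":-1},
    {"offset":[0,30,-75],"spin":0,"gripper":-1},
    {"offset":[0,65,-85],"spin":0,"gripper":-1},
    {"offset":[0,105,-85],"spin":0,"gripper":-0.5},
    {"offset":[0,145,-85],"spin":0,"gripper":-0.2},
  ],
)

```text
time: 6.78
position: [0.5199, 0.1725, 0.2478]
tool_rot: [[1.0, 0.001, 0.004], [0.001, -1.0, 0.0], [0.004, -0.0, -1.0]]
wrist_force: [1.0, 0.0, -0.7]
opening: 0.0641
grip_force: 0.0
```

Call:
step_arm(
  plan=[
    {"offset":[-3,40,0],"spin":0,"gripper":-0.1},
    {"offset":[-6,80,0],"spin":0,"gripper":-0.1},
    {"offset":[-10,120,0],"spin":0,"gripper":-0.1},
    {"offset":[-10,155,0],"spin":0,"gripper":-0.1},
    {"offset":[-10,168,0],"spin":0,"gripper":-0.1},
  ],
)

```text
time: 7.2
position: [0.509, 0.0018, 0.246]
tool_rot: [[1.0, -0.005, 0.001], [-0.005, -1.0, -0.001], [0.001, 0.001, -1.0]]
wrist_force: [0.1, 0.3, 0.7]
opening: 0.0468
grip_force: 0.0
```

```bash
python3 - <<'E'
from h import *
s=robot.state();print(s['position'],s['opening'])
for n in('side','top'):
    p,d=robot.camera(n);P=pts(n,d)
    print(n,'roll',rect(P,.055,.075,(.52,.318),.06))
    print('station',rect(P,.079,.094,(.53,.025),.16));print('fin',rect(P,.118,.137,(.509,.005),.03))
    b=(p.max(-1)<45)&(abs(P[...,0]-.505)<.03)&(abs(P[...,1]-.005)<.03)&(P[...,2]>.097)&(P[...,2]<.14)
    print('finblack',b.sum(),P[b].min(0).round(3) if b.any() else'',P[b].max(0).round(3) if b.any() else '')
    if n=='side':cv2.imwrite('pics/fin.png',cv2.resize(p[150:384,150:330],(600,780))[:600,:,::-1])
E
```

```text
[0.5090421  0.0017526  0.24603532] 0.04679915233752895
side roll (583, array([0.5159, 0.3218, 0.067 ]), [array([516.2, 319.7]), array([56.6, 59.5]), np.float64(5.5)])
station (3756, array([0.5264, 0.0385, 0.0891]), [array([525. ,  25.2]), array([200.2, 195.3]), np.float64(0.2)])
fin (72, array([0.5045, 0.0084, 0.1264]), [array([504.2,   6. ]), array([29.5, 16. ]), np.float64(7.0)])
finblack 115 [0.492 0.004 0.097] [0.519 0.014 0.132]
top roll (174, array([0.5228, 0.3164, 0.068 ]), [array([522.9, 315.9]), array([57.9, 58.1]), np.float64(62.2)])
station (529, array([ 0.5013, -0.0326,  0.0881]), [array([532.3,  16.7]), array([201.4, 173.5]), np.float64(0.0)])
fin (3, array([0.5163, 0.0097, 0.132 ]), [array([516.7,   9.7]), array([9.1, 0.4]), np.float64(4.0)])
finblack 0
```

View pics/fin.png

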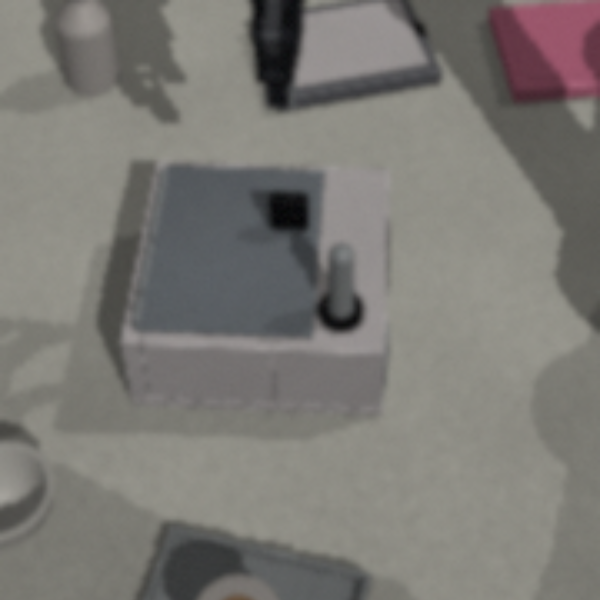

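The side crop shows the roll standing upright in the tray, the bare spindle (340,290), and the fin (288,210) with the flap shut. Fin is at about (0.507, 0.006), so I'll lower over it.

Call:
step_arm(
  plan=[
    {"offset":[-2,-4,35],"spin":0,"gripper":-0.1},
    {"offset":[-2,-4,70],"spin":0,"gripper":-0.1},
    {"offset":[-2,-4,100],"spin":0,"gripper":-0.1},
    {"offset":[-2,-4,120],"spin":0,"gripper":-0.1},
    {"offset":[-2,-4,126],"spin":0,"gripper":-0.1},
  ],
)

```text
time: 7.72
position: [0.5047, 0.0111, 0.1155]
tool_rot: [[1.0, 0.0, -0.007], [0.0, -1.0, 0.002], [-0.007, -0.002, -1.0]]
wrist_force: [-0.6, -0.3, -0.9]
opening: 0.0468
grip_force: 0.0
```

Call:
step_arm(
  plan=[
    {"offset":[0,0,0],"spin":0,"gripper":0.3},
    {"offset":[0,0,0],"spin":0,"gripper":0.5},
    {"offset":[0,0,0],"spin":0,"gripper":0.85},
    {"offset":[0,0,0],"spin":0,"gripper":0.85},
    {"offset":[0,0,0],"spin":0,"gripper":0.85},
  ],
  squeeze=20,
)

```text
time: 8.13
position: [0.5087, 0.0056, 0.1216]
tool_rot: [[1.0, 0.0, 0.003], [0.0, -1.0, -0.009], [0.003, 0.009, -1.0]]
wrist_force: [-3.7, -16.0, -0.7]
opening: 0.0113
grip_force: 25.2
```

Call:
step_arm(
  plan=[
    {"offset":[0,3,0],"spin":0,"gripper":0.85},
    {"offset":[0,3,0],"spin":0,"gripper":0.85},
  ],
)

```text
time: 8.3
position: [0.5085, 0.0054, 0.121]
tool_rot: [[1.0, -0.001, 0.003], [-0.001, -1.0, -0.002], [0.003, 0.002, -1.0]]
wrist_force: [-0.8, -5.5, 0.0]
opening: 0.0109
grip_force: 25.3
```

Call:
step_arm(
  plan=[
    {"offset":[5,0,-13],"spin":0,"gripper":0.85},
    {"offset":[11,0,-25],"spin":0,"gripper":0.85},
    {"offset":[19,0,-36],"spin":0,"gripper":0.85},
    {"offset":[28,0,-46],"spin":0,"gripper":0.85},
    {"offset":[38,0,-55],"spin":0,"gripper":0.85},
  ],
)

```text
time: 8.72
position: [0.5463, 0.0055, 0.1754]
tool_rot: [[1.0, -0.001, 0.002], [-0.001, -1.0, -0.003], [0.002, 0.003, -1.0]]
wrist_force: [2.9, -5.4, -6.7]
opening: 0.0109
grip_force: 21.2
```

Call:
step_arm(
  plan=[
    {"offset":[11,1,-8],"spin":0,"gripper":0.85},
    {"offset":[23,1,-14],"spin":0,"gripper":0.85},
    {"offset":[36,1,-19],"spin":0,"gripper":0.85},
    {"offset":[49,1,-22],"spin":0,"gripper":0.85},
    {"offset":[63,1,-24],"spin":0,"gripper":0.85},
  ],
)

```text
time: 9.13
position: [0.6095, 0.0055, 0.2006]
tool_rot: [[1.0, -0.001, 0.002], [-0.001, -1.0, -0.001], [0.002, 0.001, -1.0]]
wrist_force: [-2.2, -1.8, 2.1]
opening: 0.011
grip_force: 19.5
```

Call:
step_arm(
  plan=[
    {"offset":[14,0,0],"spin":0,"gripper":0.85},
    {"offset":[27,0,1],"spin":0,"gripper":0.85},
    {"offset":[41,0,5],"spin":0,"gripper":0.85},
    {"offset":[53,0,9],"spin":0,"gripper":0.85},
    {"offset":[64,0,14],"spin":0,"gripper":0.85},
  ],
)

```text
time: 9.55
position: [0.6759, 0.0056, 0.1889]
tool_rot: [[1.0, -0.001, 0.009], [-0.001, -1.0, -0.001], [0.009, 0.001, -1.0]]
wrist_force: [1.3, 0.5, 8.0]
opening: 0.0103
grip_force: 19.4
```

```bash
python3 - <<'E'
from h import *
p,d=robot.camera('side');cv2.imwrite('pics/flap.png',cv2.resize(p[100:290,120:330],(660,597))[...,::-1]);print(robot.state()['wrist_force'])
E
```

```text
[ 2.39995142 -0.07377219  9.86440996]
```

View pics/flap.png

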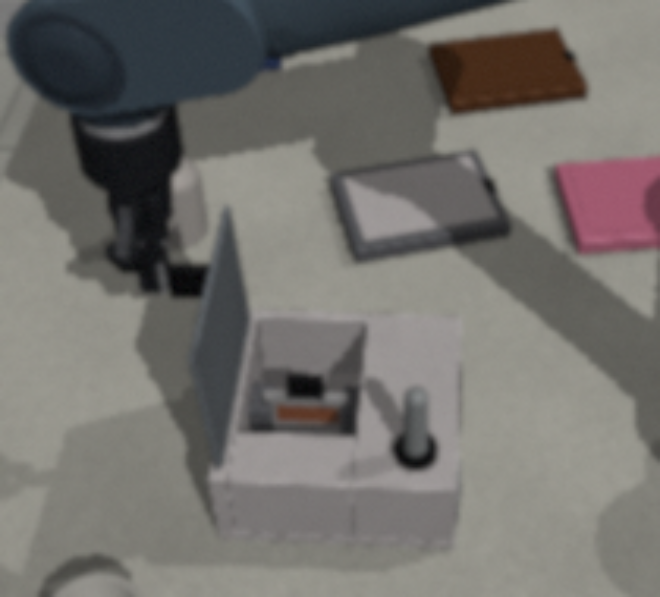

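The flap leans back past upright with the fin (190,280) in the gripper, and the plate's black tab (304,385) is visible in the well. Now I'll release and withdraw upward and away.

Call:
step_arm(
  plan=[
    {"offset":[0,0,0],"spin":0,"gripper":0.4},
    {"offset":[0,0,0],"spin":0,"gripper":0.0},
    {"offset":[3,0,0],"spin":0,"gripper":-0.1},
    {"offset":[6,0,0],"spin":0,"gripper":-0.1},
    {"offset":[8,0,0],"spin":0,"gripper":-0.1},
  ],
)

```text
time: 10.02
position: [0.6804, 0.0054, 0.1841]
tool_rot: [[1.0, -0.001, -0.0], [-0.001, -1.0, 0.0], [-0.0, -0.0, -1.0]]
wrist_force: [0.5, -0.5, 0.6]
opening: 0.0472
grip_force: 0.0
```

Call:
step_arm(
  plan=[
    {"offset":[5,0,-10],"spin":0,"gripper":-0.1},
    {"offset":[8,0,-40],"spin":0,"gripper":-0.1},
    {"offset":[8,0,-75],"spin":0,"gripper":-0.1},
    {"offset":[8,0,-105],"spin":0,"gripper":-0.1},
    {"offset":[8,0,-115],"spin":0,"gripper":-0.1},
  ],
)

```text
time: 10.43
position: [0.6907, 0.005, 0.3066]
tool_rot: [[1.0, -0.001, 0.01], [-0.001, -1.0, -0.001], [0.01, 0.001, -1.0]]
wrist_force: [0.9, -0.1, 0.8]
opening: 0.0467
grip_force: 0.0
```

```bash
python3 - <<'E'
from h import *
s=robot.state();print(s['position'],s['opening'],s['wrist_force'])
p,d=robot.camera('side');P=pts('side',d);cv2.imwrite('pics/flap2.png',cv2.resize(p[150:290,150:290],(600,600))[...,::-1])
b=(p.max(-1)<50)&(abs(P[...,0]-.564)<.045)&(abs(P[...,1]-.005)<.04)&(P[...,2]>.055)&(P[...,2]<.1)
print(b.sum(),P[b].min(0).round(3),P[b].max(0).round(3),np.median(P[b],0))
q=P[b];t=q[q[:,2]>.077];print('top',len(t),t.mean(0),t.min(0),t.max(0))
E
```

```text
[0.69065016 0.00498806 0.30659822] 0.046708540230497184 [ 0.913099   -0.05914131  0.793911  ]
72 [0.544 0.003 0.061] [0.575 0.013 0.084] [0.56074403 0.01038588 0.07570438]
top 30 [0.56211079 0.00883518 0.07970111] [0.54689309 0.00348084 0.07723786] [0.57436877 0.01312566 0.08405877]
```

View pics/flap2.png

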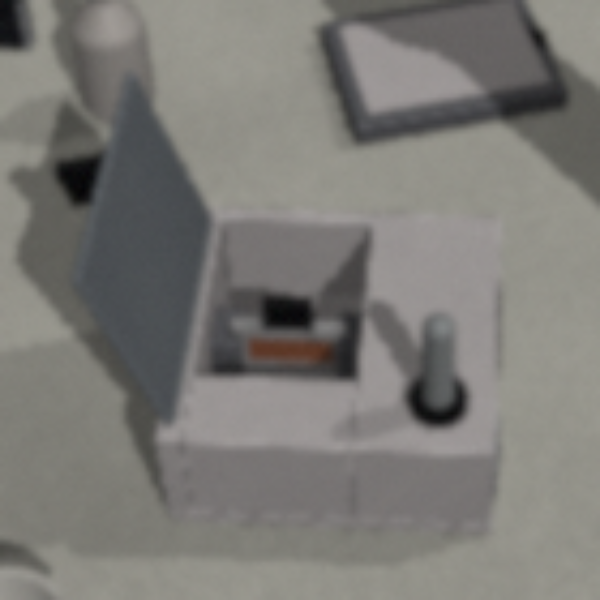

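The flap rests open on its stop by itself. The tab is at (288,312) in the crop, i.e. about (0.562, 0.005). Moving over it.

Call:
step_arm(
  plan=[
    {"offset":[-35,0,0],"spin":0,"gripper":-0.1},
    {"offset":[-70,0,0],"spin":0,"gripper":-0.1},
    {"offset":[-105,0,0],"spin":0,"gripper":-0.1},
    {"offset":[-126,0,0],"spin":0,"gripper":-0.1},
    {"offset":[-126,0,0],"spin":0,"gripper":-0.1},
  ],
)

```text
time: 10.9
position: [0.5589, 0.0059, 0.2977]
tool_rot: [[1.0, -0.001, -0.003], [-0.001, -1.0, 0.0], [-0.003, -0.0, -1.0]]
wrist_force: [0.1, 0.0, 0.6]
opening: 0.0472
grip_force: 0.0
```

Call:
step_arm(
  plan=[
    {"offset":[0,0,35],"spin":0,"gripper":-0.1},
    {"offset":[0,0,75],"spin":0,"gripper":-0.1},
    {"offset":[0,0,110],"spin":0,"gripper":-0.1},
    {"offset":[0,0,130],"spin":0,"gripper":-0.1},
    {"offset":[0,0,130],"spin":0,"gripper":-0.1},
  ],
)

```text
time: 11.32
position: [0.5584, 0.0061, 0.1621]
tool_rot: [[1.0, -0.001, -0.012], [-0.001, -1.0, 0.002], [-0.012, -0.002, -1.0]]
wrist_force: [-1.0, -0.5, 0.0]
opening: 0.0473
grip_force: 0.0
```

Call:
step_arm(
  plan=[
    {"offset":[2,0,30],"spin":0,"gripper":-0.1},
    {"offset":[2,0,60],"spin":0,"gripper":-0.1},
    {"offset":[2,0,80],"spin":0,"gripper":-0.1},
    {"offset":[2,0,88],"spin":0,"gripper":-0.1},
    {"offset":[2,0,88],"spin":0,"gripper":-0.1},
  ],
)

```text
time: 11.73
position: [0.5637, 0.0055, 0.0798]
tool_rot: [[1.0, -0.001, -0.003], [-0.001, -1.0, 0.001], [-0.003, -0.001, -1.0]]
wrist_force: [-0.9, -0.6, -0.4]
opening: 0.0471
grip_force: 0.0
```

Call:
step_arm(
  plan=[
    {"offset":[0,0,0],"spin":0,"gripper":-0.1},
    {"offset":[0,0,0],"spin":0,"gripper":-0.1},
  ],
)

```text
time: 11.9
position: [0.5661, 0.0051, 0.0833]
tool_rot: [[1.0, -0.001, 0.004], [-0.001, -1.0, -0.001], [0.004, 0.001, -1.0]]
wrist_force: [0.3, -0.3, 1.1]
opening: 0.0471
grip_force: 0.0
```

Call:
step_arm(
  plan=[
    {"offset":[-2,0,6],"spin":0,"gripper":-0.1},
    {"offset":[-2,0,12],"spin":0,"gripper":0.2},
    {"offset":[-2,0,12],"spin":0,"gripper":0.5},
    {"offset":[-2,0,12],"spin":0,"gripper":0.9},
    {"offset":[-2,0,12],"spin":0,"gripper":0.9},
  ],
  squeeze=30,
)

```text
time: 12.32
position: [0.5624, 0.0054, 0.0691]
tool_rot: [[1.0, -0.001, 0.0], [-0.001, -1.0, 0.0], [0.0, -0.0, -1.0]]
wrist_force: [0.0, 0.4, -1.4]
opening: 0.0085
grip_force: 32.1
```

Call:
step_arm(
  plan=[
    {"offset":[0,0,0],"spin":0,"gripper":0.9},
    {"offset":[0,0,0],"spin":0,"gripper":0.9},
  ],
)

```text
time: 12.48
position: [0.5623, 0.0054, 0.0691]
tool_rot: [[1.0, -0.001, 0.0], [-0.001, -1.0, -0.0], [0.0, 0.0, -1.0]]
wrist_force: [0.2, -0.6, -0.6]
opening: 0.0087
grip_force: 32.1
```

Gripped cleanly. Drawing up.

Call:
step_arm(
  plan=[
    {"offset":[0,0,-15],"spin":0,"gripper":0.9},
    {"offset":[0,0,-35],"spin":0,"gripper":0.9},
    {"offset":[0,0,-60],"spin":0,"gripper":0.9},
    {"offset":[0,0,-90],"spin":0,"gripper":0.9},
    {"offset":[0,0,-112],"spin":0,"gripper":0.9},
  ],
)

```text
time: 12.9
position: [0.5628, 0.0053, 0.1833]
tool_rot: [[1.0, -0.001, 0.002], [-0.001, -1.0, -0.0], [0.002, 0.0, -1.0]]
wrist_force: [-0.1, 0.5, -1.1]
opening: 0.0089
grip_force: 32.1
```

Call:
step_arm(
  plan=[
    {"offset":[0,0,-6],"spin":0,"gripper":0.9},
    {"offset":[0,0,-6],"spin":0,"gripper":0.9},
    {"offset":[0,0,-6],"spin":0,"gripper":0.9},
  ],
)

```text
time: 13.15
position: [0.5617, 0.0055, 0.1859]
tool_rot: [[1.0, -0.001, -0.001], [-0.001, -1.0, 0.0], [-0.001, -0.0, -1.0]]
wrist_force: [-0.2, 0.5, -0.8]
opening: 0.0088
grip_force: 32.1
```

Call:
step_arm(
  plan=[
    {"offset":[-6,20,0],"spin":0,"gripper":0.9},
    {"offset":[-15,52,0],"spin":0,"gripper":0.9},
    {"offset":[-25,87,0],"spin":0,"gripper":0.9},
    {"offset":[-35,122,0],"spin":0,"gripper":0.9},
    {"offset":[-45,157,0],"spin":0,"gripper":0.9},
  ],
)

```text
time: 13.57
position: [0.5152, -0.1521, 0.1843]
tool_rot: [[1.0, -0.0, -0.004], [-0.0, -1.0, 0.002], [-0.004, -0.002, -1.0]]
wrist_force: [0.8, 0.8, -0.1]
opening: 0.0087
grip_force: 32.1
```

Call:
step_arm(
  plan=[
    {"offset":[-10,35,0],"spin":0,"gripper":0.9},
    {"offset":[-20,70,0],"spin":0,"gripper":0.9},
    {"offset":[-30,105,0],"spin":0,"gripper":0.9},
    {"offset":[-39,135,0],"spin":0,"gripper":0.9},
    {"offset":[-43,151,0],"spin":0,"gripper":0.9},
  ],
)

```text
time: 13.98
position: [0.4717, -0.3047, 0.1843]
tool_rot: [[1.0, -0.004, -0.003], [-0.004, -1.0, 0.002], [-0.003, -0.002, -1.0]]
wrist_force: [0.5, 0.2, -1.1]
opening: 0.0089
grip_force: 32.1
```

Call:
step_arm(
  plan=[
    {"offset":[0,0,5],"spin":0,"gripper":0.9},
    {"offset":[0,0,5],"spin":0,"gripper":0.9},
    {"offset":[0,0,5],"spin":0,"gripper":0.9},
    {"offset":[0,0,5],"spin":0,"gripper":0.9},
    {"offset":[0,0,5],"spin":0,"gripper":0.9},
  ],
)

```text
time: 14.4
position: [0.4742, -0.3013, 0.1816]
tool_rot: [[1.0, 0.001, -0.001], [0.001, -1.0, 0.001], [-0.001, -0.001, -1.0]]
wrist_force: [0.3, 0.5, -0.3]
opening: 0.0088
grip_force: 32.1
```

```bash
python3 - <<'E'
from h import *
s=robot.state();print(s['position'],s['grip_force'],abs(s['dq']).max())
p,d=robot.camera('side');P=pts('side',d);cv2.imwrite('pics/end.png',cv2.resize(p,(800,600))[...,::-1])
print(rect(P,.014,.028,(.474,-.304),.12));print('plate',rect(P,.11,.165,(.474,-.304),.06));print('roll',rect(P,.055,.075,(.52,.318),.06))
E
```

```text
[ 0.47422443 -0.30126768  0.18157255] 32.10348844528198 0.007371311285761069
(1324, array([ 0.473 , -0.2962,  0.0208]), [array([ 472.8, -302.7]), array([171.1, 140. ]), np.float64(17.3)])
plate (261, array([ 0.4726, -0.2982,  0.1434]), [array([ 472. , -298.7]), array([12.9, 73.5]), np.float64(87.9)])
roll (571, array([0.5159, 0.3217, 0.0671]), [array([516.3, 319.5]), array([56.8, 59.6]), np.float64(4.5)])
```

View pics/end.png

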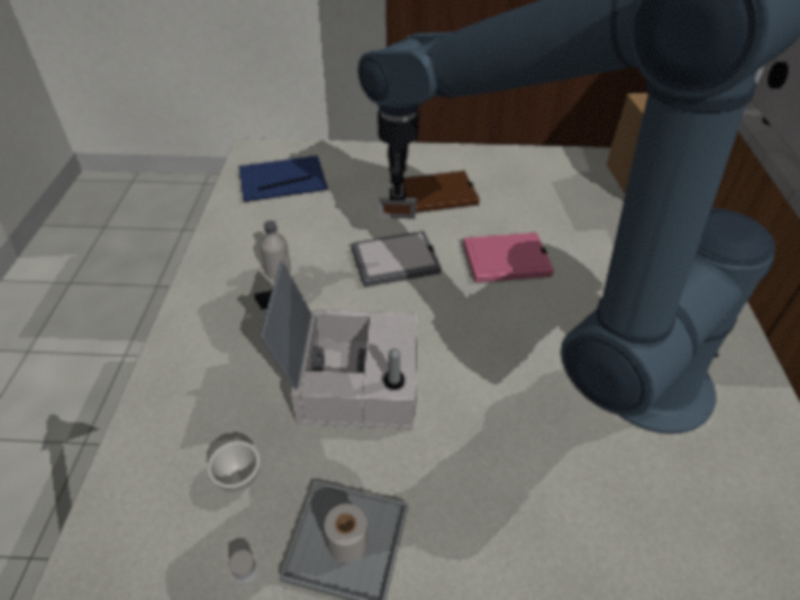

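The picture shows the plate (398,203) held upright over the panel (396,257) at (0.472, -0.299), against the panel centre (0.473, -0.303). Its lower edge is about 10 cm above the panel. The roll stands in the tray (346,535), the flap is open (285,325), and the bottle, mortar and cup are in place.

```bash
python3 -c "
from station import robot
print(robot.finish_job())"
```

```text
the job is handed in; nothing more can be done
None
```

I handed the job in at about 14.5 s with the roll upright in the tray, the flap resting open on its stop, and the plate held still about 10 cm above the panel's centre; the hand-in returned no verdict.

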